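Seat a battery pack under the hood of its desk charger

ROBOT

A 6-joint arm with a two-finger parallel gripper is mounted at the origin on the work surface. World frame = base frame: x ahead of the robot, y to its left, z up, the work surface at z = 0. Lengths are in m, angles in degrees, forces in N, time in s.
With the tool pointing down it reaches from about 0.4 to 0.825 m from the base axis. Payload 7 kg.
Tool frame: the origin (TCP) lies at the very end of the fingers, on their centre line; the grasp point (between the pads) lies behind it (r.grasp_offset is the z of the grasp point in the tool frame, in m); z points along the fingers, y is the direction in which the jaws open and shut (so a half turn about z gives the same grasp; the last joint's range is limited). The gripper opens to 88 mm and grips with 3 to 60 N. Pads are 19 mm wide; open, the fingers measure 130 mm over their backs; the gripper's body (78 mm by 193 mm) begins 47 mm behind the grasp point.
Start: joints at [86.58, 20.546, 0.682, 0, -70.136, -16.507], TCP at [0.23, 0.635, 0.227] pointing down, gripper open.
Joint ranges: [-176.03, 176.03], [-82.01, 121.73], [-58.28, 71.71], [-173.87, 95.51], [-174.79, -0.11], [-173.66, 173.66]. Speed limits (degrees/s): [136.94, 136.94, 172.46, 180, 180, 180].

INTERFACE

Orientations are given as [roll, pitch, yaw] about the fixed x, y, z axes, in that order (R = Rz(yaw) Ry(pitch) Rx(roll)).
In Python, from plant import r gives the robot as it stands. The module is installed in compiled form; this text tells all that it offers.
- The arm moves only by the tool servo_tool, never from a script. Its argument "targets" is a list of rows, each an object of numbers: "dx", "dy", "dz": the shift along the world's x, y, z in cm; "spin": the turn about the world's z in rad; "grip": the opening in per cent of the stroke, from 0 (shut) to 100 (fully open). A call has exactly 10 rows; each row is the pose to reach, as a shift and turn from the pose commanded when the call began; what a row does not reach only later rows make up. A row lasts 1/12 s, in which the tool goes at most 41.7 mm and 7.16 degrees, less where a joint would pass 70% of its speed; a pose out of reach is approached as far as the arm can. A call with a gripper value outside its range is refused whole. The fingers move at their own pace and stop on an object; "squeeze" is the grip in N (left out, the last holds). Time passes only in rows, so rows that repeat a pose let the fingers close, or fill a call up. It gives the time, the measured TCP pose, the force and the opening at its end, in the units of the state.
- r.get_state(): the state, without advancing time (a new reading comes with each control period).
- r.capture(name): name is "scene" or "top" or "wrist"; returns the picture (480x640x3 uint8, blue, green, red); there is no depth.
- r.get_calibration(name): a dict with "K" (3x3 intrinsics, pixels), "extrinsics" (4x4, takes a point from camera to world coordinates). Camera axes: x right, y down, z forward; pixel columns grow to the right and rows downward; lengths in m; the calibration is good to about 2 mm. The wrist camera is an equidistant fisheye: a pixel r from the principal point sees the ray r / f radians off the axis. A picture is of the moment at which its call begins: read the wrist's pose just before it. get_calibration takes no time and is no camera call; for the wrist camera it gives the pose at the moment of the call.
- r.close_job(): hands the job in, once; it reports no verdict.
Trained networks look in the newest picture that a camera, given by its name, has taken for a name from the list of things; names that differ only in an ending like _2 or _b are one class to them, and where a whole thing is asked for, a point or a joint stands for the part that bears it (a point fixed in the world has none). Each returns a list of dicts, best first, with "p" (0 to 1); they miss things now and then, are a little off and sometimes report something else, mostly with a low value. They report only what shows in the picture. A call takes as long as a camera call.
- r.cut_out(name, camera): "mask" (480x640 bool, what is visible of it) and "extent" ([left, top, right, bottom] in pixels, round what is visible of it).
The state is a dict: "time_s": time; "joints": joint angles; "qd": joint speeds; "joint_torque": joint torques, N m; "tcp_pos": TCP position; "eef_rot": TCP orientation; "contact_force": force on the tool from outside, world axes, zero at the start; "moment": the same for the moment, N m; "gripper_width": finger opening in m.
Only numpy, scipy, OpenCV 4.12 (cv2) and the standard library are available. Lean on these libraries where they do the work, as an engineer would, in place of code of your own. Each camera call takes 0.05 s, during which the arm holds its last target. There are 200 camera calls.

TASK

Pick up the black and orange battery pack, stand it on the deck of the grey and white desk charger and slide its orange tongue sideways under the white hood until it has pressed the hidden spring contact in there by about 2 mm (some 6 N); then let go so that the pack stays there, upright and square, still bearing on the contact. Find the contact by feel and push gently, without ramming the pack into the hood: more than 14 N breaks the contact. Leave the can, the stapler and the tape dispenser where they are.

Things in the scene. Friction and masses are not known exactly. Their poses are not given: they have to be found in the camera images.
- pack_mid (a point): centre, half-way up, of the battery pack's upright body (loose, 0.25 to 0.5 kg): black with grey ribs and orange top, 40 mm wide (x), 56 mm long (y), 72 mm tall. An orange tongue, 40 mm wide and 8 mm thick, sticks out 34 mm from the body's foot towards its own -y, flush with the underside: its tip is 62 mm from this point along -y. Starts upright on the desk; grip it across its 40 mm width.
- pack: the same battery pack: origin at the centre of the underside of its upright body, 36 mm below pack_mid, same axes. When its tongue meets the hidden contact the push needed grows by 3 N per mm of the contact's travel, on top of the clamp's drag. A bearing of 2.5 to 14 N on the contact is good, 6 N ideal; over 14 N breaks it. The clamp's friction then holds the released pack against about 7 N.
- charger: the charger, fixed to the desk, 84 mm wide (x), 170 mm long (y); origin at the centre of its underside. A grey flat deck, 12 mm above the desk, lies open from y = -25 to +85 mm; a white hood 84 mm wide covers y = -85 to -25 mm, its top 36 mm above the desk. The pack slides towards the charger's own -y, tongue first, its axes parallel to the charger's.
- mouth (a point): middle of the lower edge of the hood's mouth, on the deck (y = -25 mm, z = 12 mm in the charger's frame). The pocket behind it is 44 mm wide and 12 mm high. Two low white rails on the deck (10 mm high) lead into it, flaring to about 65 mm apart 34 mm before the mouth. Deep in the pocket waits a sprung brass contact, unseen, its face anywhere from 14 to 28 mm behind the mouth.
- can: red drink can, 56 mm diameter, 105 mm tall, origin at the centre of its underside; leave alone
- stapler: blue and black stapler, 36 x 120 mm, 58 mm tall, origin at the centre of its underside; leave alone
- tape: yellow tape dispenser, 50 x 100 mm, 68 mm tall, origin at the centre of its underside; leave alone
- deck (a point): point on the deck's surface, 75 mm in front of the mouth: with the middle of the pack's body over it the tongue's tip is still 13 mm outside the hood
- clamp (a point): lowest point of a sprung steel bar (8 mm radius) across the pocket, 9 mm inside the mouth, 7 mm above the deck. It rides up onto the 8 mm tongue and clamps it down with about 6 N: from here on the pack drags with 7 to 12 N (less while the hand bears the pack up, more if it is pressed down), after a small bump as the bar rides up; this friction also holds the released pack.

How it is judged:
By the outcome, as a careful person would: the job done as asked, in the order asked, and still so for the second after the job is handed in, with the robot touching nothing.
It also fails if it takes over 64 s, if anything falls off the work surface, if the arm or the gripper's body presses on something with over 40 N, if the wrist force passes 120 N, or if a joint passes its speed limit or range.

## Working session

There is one attempt and no reset: what is moved stays moved. The work goes in short steps, Python scripts to look and compute and a tool call to move; the robot and the scene stay as the last step left them, time stands still between calls to the robot, and variables do not carry over. Pictures are saved under pics/ and viewed, about 8 in all and at most 12, crops included, and the job is handed in when it is done.

Besides the shell and the picture viewer there is one more tool, called after "Call:" in YAML: its name, and indented under it one key for each argument. servo_tool: Moves the arm, as the interface text tells. Its arguments: {"type":"object","properties":{"targets":{"type":"array"},"squeeze":{"type":"number"}},"required":["targets"]}

```bash
mkdir -p pics; cat > h.py <<'E'
import numpy as np, cv2
from plant import r
def ray(cam,u,v,cal=None):
    c=cal or r.get_calibration(cam);K=np.array(c["K"]);T=np.array(c["extrinsics"])
    d=np.array([(u-K[0,2])/K[0,0],(v-K[1,2])/K[1,1],1.])
    if cam=="wrist":
        a=d[:2];t=np.hypot(*a);d=np.array([*(a/t*np.sin(t)),np.cos(t)]) if t>1e-9 else np.array([0,0,1.])
    return T[:3,3],T[:3,:3]@d
def at(cam,u,v,z,cal=None):
    o,d=ray(cam,u,v,cal);return o+d*(z-o[2])/d[2]
def proj(cam,p,cal=None):
    c=cal or r.get_calibration(cam);K=np.array(c["K"]);T=np.array(c["extrinsics"])
    p=np.atleast_2d(p);q=(p-T[:3,3])@T[:3,:3]
    if cam=="wrist":
        n=np.hypot(q[:,0],q[:,1]);t=np.arctan2(n,q[:,2]);x=q[:,:2]/n[:,None]*t[:,None]
    else: x=q[:,:2]/q[:,2:]
    return x*[K[0,0],K[1,1]]+[K[0,2],K[1,2]]
E
python3 - <<'E'
from h import *
print(r.get_state(), r.grasp_offset)
for c in ["scene","top"]:
    im=r.capture(c);cv2.imwrite(f"pics/{c}0.png",im)
    k=r.get_calibration(c);print(c,np.round(k["K"],1).tolist(),np.round(k["extrinsics"],3).tolist())
    for n in ["pack","charger","can","stapler","tape"]:
        for o in r.cut_out(n,c)[:2]:
            m=o["mask"];v,u=np.nonzero(m);print(n,round(o["p"],2),o["extent"],m.sum(),at(c,u.mean(),v.mean(),0.0).round(3))
E
```

```text
{'time_s': 0.0, 'joints': array([ 8.65801515e+01,  2.05913462e+01,  6.33289571e-01, -2.15698199e-02,
       -7.01347911e+01, -1.65080463e+01]), 'qd': array([ 0.04083312, -0.08596603,  0.07162982,  0.05763617, -0.00105475,
        0.00541731]), 'joint_torque': array([-2.18263383e-03, -5.82717276e+01,  2.93053025e+01,  6.99723065e+00,
        6.76953845e-03, -1.62989627e-04]), 'tcp_pos': array([0.22990207, 0.63411815, 0.22561545]), 'eef_rot': array([ 1.79905217e+02, -6.94437609e-03, -1.99352351e+01]), 'contact_force': array([-0.00588568, -0.10061585, -0.46722974]), 'moment': array([0.01637261, 0.02056804, 0.01089553]), 'gripper_width': 0.08765851602935205} -0.0188
scene [[437.9, 0.0, 317.9], [0.0, 437.9, 243.4], [0.0, 0.0, 1.0]] [[-0.676, 0.441, -0.591, 1.054], [0.737, 0.424, -0.526, 0.488], [0.018, -0.791, -0.612, 0.543], [0.0, 0.0, 0.0, 1.0]]
pack 0.75 [354.6, 259.2, 415.4, 310.0] 1938 [0.529 0.196 0.   ]
charger 0.85 [217.5, 172.2, 297.4, 230.1] 2200 [ 0.509 -0.19   0.   ]
can 0.75 [351.1, 169.7, 377.5, 228.3] 1346 [ 0.33 -0.02  0.  ]
stapler 0.94 [291.3, 320.1, 361.6, 402.8] 3060 [0.734 0.226 0.   ]
tape 0.93 [198.3, 256.6, 256.8, 306.5] 1774 [ 0.723 -0.023  0.   ]
top [[562.8, 0.0, 319.3], [0.0, 562.8, 234.7], [0.0, 0.0, 1.0]] [[0.001, -0.994, 0.112, 0.464], [-1.0, 0.002, 0.024, 0.027], [-0.024, -0.112, -0.993, 0.93], [0.0, 0.0, 0.0, 1.0]]
pack 0.83 [191.3, 227.8, 255.9, 256.2] 1720 [0.562 0.213 0.   ]
charger 0.59 [400.0, 237.9, 514.2, 295.0] 5948 [ 0.518 -0.177  0.   ]
can 0.94 [312.5, 320.4, 349.6, 360.6] 1223 [0.394 0.031 0.   ]
stapler 0.57 [168.8, 111.7, 245.7, 146.8] 2003 [0.753 0.242 0.   ]
tape 0.84 [318.8, 121.2, 385.7, 155.9] 1891 [ 0.735 -0.01   0.   ]
```

```bash
python3 - <<'E'
import cv2,numpy as np
a=cv2.imread("pics/top0.png");s=cv2.imread("pics/scene0.png")
x=cv2.resize(a[210:320,160:540],None,fx=2.1,fy=2.1,interpolation=2)
y=cv2.resize(s[150:420,190:430],None,fx=1.35,fy=1.35,interpolation=2)
o=np.zeros((x.shape[0]+y.shape[0],800,3),np.uint8);o[:x.shape[0],:x.shape[1]]=x[:,:800];o[x.shape[0]:,:y.shape[1]]=y
cv2.imwrite("pics/c1.png",o);print(o.shape,x.shape)
E
```

```text
(595, 800, 3) (231, 798, 3)
```

View pics/c1.png

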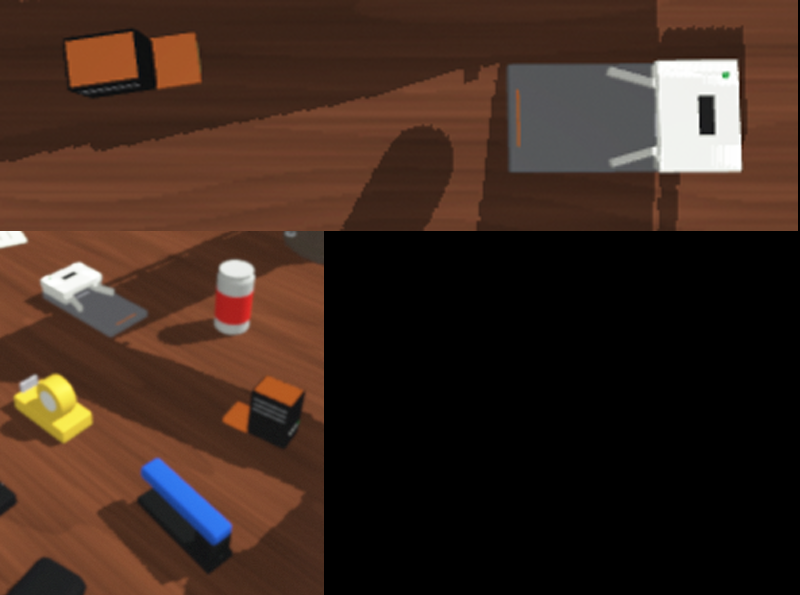

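The top view shows the pack (tongue towards -y, slightly turned) at crop (65–200, 30–95). The charger's deck is at (508–655, 65–172) and its hood at (655–741), towards -y. Nothing stands between them. Next I fit both poses to their silhouettes.

```bash
cat >> h.py <<'E'
from scipy.optimize import minimize
def box(x0,x1,y0,y1,z0,z1): return np.array([[x,y,z] for x in(x0,x1) for y in(y0,y1) for z in(z0,z1)])
PACK=[box(-.02,.02,-.028,.028,0,.072),box(-.02,.02,-.062,-.028,0,.008)]
CHG=[box(-.042,.042,-.025,.085,0,.012),box(-.042,.042,-.085,-.025,0,.036)]
def pose(p,P,z=0):
    c,s=np.cos(p[2]),np.sin(p[2]);return P@np.array([[c,s,0],[-s,c,0],[0,0,1]])+[p[0],p[1],z]
def sil(cam,parts,p,z,cal,S=4):
    m=np.zeros((480*S,640*S),np.uint8)
    for b in parts:
        q=proj(cam,pose(p,b,z),cal);q=(q+.5)*S-.5
        cv2.fillConvexPoly(m,cv2.convexHull(np.round(q).astype(np.int32)),1)
    return cv2.resize(m.astype(np.float32),(640,480),interpolation=cv2.INTER_AREA)
def fit(parts,masks,p0,z=0):
    cals={c:r.get_calibration(c) for c in masks}
    def f(p): 
        return sum(np.abs(sil(c,parts,p,z,cals[c])-m).sum()/m.sum() for c,m in masks.items())
    S=np.array([p0]+[np.array(p0)+d for d in ([.01,0,0],[0,.01,0],[0,0,.1])])
    o=minimize(f,p0,method="Nelder-Mead",options=dict(initial_simplex=S,xatol=1e-4,fatol=1e-4));return o.x,o.fun
E
python3 - <<'E'
from h import *
M={}
for c in("top","scene"):
    r.capture(c)
    for n in("pack","charger"): M[n,c]=r.cut_out(n,c)[0]["mask"].astype(np.float32)
for n,P,p0 in(("pack",PACK,[.54,.22,.1]),("charger",CHG,[.51,-.17,0])):
    for cs in(["top"],["scene"],["top","scene"]):
        x,f=fit(P,{c:M[n,c] for c in cs},p0);print(n,cs,x.round(4),np.degrees(x[2]).round(2),round(f,3))
im=cv2.imread("pics/top0.png").copy();big=cv2.resize(im,None,fx=3,fy=3,interpolation=2)
E
```

```text
pack ['top'] [0.5563 0.2201 0.1314] 7.53 0.057
pack ['scene'] [0.5578 0.2189 0.1656] 9.49 0.072
pack ['top', 'scene'] [0.5563 0.2193 0.1426] 8.17 0.149
charger ['top'] [ 0.5171 -0.1695  0.0018] 0.1 0.022
charger ['scene'] [ 5.194e-01 -1.709e-01 -2.000e-04] -0.01 0.051
charger ['top', 'scene'] [ 0.5179 -0.1695  0.0037] 0.21 0.088
```

Call:
servo_tool:
  targets:
    - {"dx": 2.3,"dy": -2.9,"spin": -0.083,"grip": 100}
    - {"dx": 4.6,"dy": -5.8,"spin": -0.166,"grip": 100}
    - {"dx": 6.9,"dy": -8.7,"spin": -0.249,"grip": 100}
    - {"dx": 9.2,"dy": -11.6,"spin": -0.332,"grip": 100}
    - {"dx": 11.5,"dy": -14.5,"spin": -0.415,"grip": 100}
    - {"dx": 13.8,"dy": -17.4,"spin": -0.498,"grip": 100}
    - {"dx": 16.1,"dy": -20.3,"spin": -0.581,"grip": 100}
    - {"dx": 18.4,"dy": -23.2,"spin": -0.664,"grip": 100}
    - {"dx": 20.7,"dy": -26.1,"spin": -0.747,"grip": 100}
    - {"dx": 23,"dy": -29,"spin": -0.83,"grip": 100}

```text
validation failed for argument at $.ta...
```

Call:
servo_tool:
  targets:
    - {"dx": 2.0,"dy": -2.6,"dz": -0.5,"spin": -0.05}
    - {"dx": 4,"dy": -5.2,"dz": -1.2,"spin": -0.1}
    - {"dx": 6,"dy": -7.8,"dz": -2.0,"spin": -0.15}
    - {"dx": 7.5,"dy": -9.8,"dz": -3.0,"spin": -0.2}
    - {"dx": 8.7,"dy": -11.4,"dz": -4,"spin": -0.23}
    - {"dx": 9.4,"dy": -12.2,"dz": -5,"spin": -0.25}
    - {"dx": 9.6,"dy": -12.5,"dz": -6,"spin": -0.253}
    - {"dx": 9.6,"dy": -12.5,"dz": -6.5,"spin": -0.253}
    - {"dx": 9.6,"dy": -12.5,"dz": -6.5,"spin": -0.253}
    - {"dx": 9.6,"dy": -12.5,"dz": -6.5,"spin": -0.253}

```text
validation failed for argument at $.ta...
```

```bash
python3 - <<'E'
from h import *
s=r.get_state();print(s["time_s"],s["tcp_pos"],s["eef_rot"],s["joints"].round(1),s["contact_force"])
c=r.get_calibration("wrist");print(np.round(c["K"],1).tolist(),np.round(c["extrinsics"],3).tolist())
im=r.capture("wrist")
for n,P,p in(("pack",PACK,(.5563,.2195,.14)),("charger",CHG,(.5175,-.1697,0))):
    for b in P:
        q=proj("wrist",pose(p,b),c)
        for e in range(8):
            for k in(1,2,4):
                if not e&k: cv2.line(im,tuple(int(v) for v in q[e]),tuple(int(v) for v in q[e|k]),(0,255,0),1)
cv2.imwrite("pics/w1.png",im)
E
```

```text
0.9 [0.23005376 0.63456708 0.22655282] [ 1.79999537e+02 -6.08137645e-05 -1.99264080e+01] [ 86.6  20.5   0.7  -0.  -70.1 -16.5] [0.29922458 0.02440865 0.77664159]
[[371.6, 0.0, 322.1], [0.0, 371.6, 241.0], [0.0, 0.0, 1.0]] [[-0.34, -0.894, -0.291, 0.309], [-0.94, 0.323, 0.105, 0.606], [0.0, 0.309, -0.951, 0.386], [0.0, 0.0, 0.0, 1.0]]
```

View pics/w1.png

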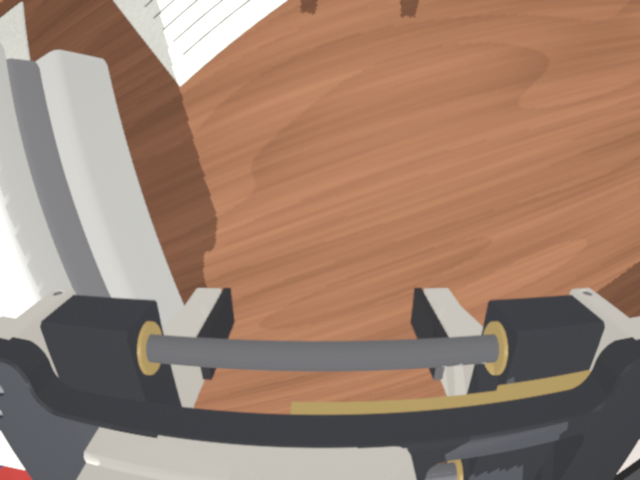

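The move calls were refused, so this picture only shows the start pose, looking at the desk between the fingers. Each row probably needs all five keys, so I'll resend with those.

Call:
servo_tool:
  targets:
    - {"dx": 2.3,"dy": -2.9,"dz": 0,"spin": -0.083,"grip": 100}
    - {"dx": 4.6,"dy": -5.8,"dz": 0,"spin": -0.166,"grip": 100}
    - {"dx": 6.9,"dy": -8.7,"dz": 0,"spin": -0.249,"grip": 100}
    - {"dx": 9.2,"dy": -11.6,"dz": 0,"spin": -0.332,"grip": 100}
    - {"dx": 11.5,"dy": -14.5,"dz": 0,"spin": -0.415,"grip": 100}
    - {"dx": 13.8,"dy": -17.4,"dz": 0,"spin": -0.498,"grip": 100}
    - {"dx": 16.1,"dy": -20.3,"dz": 0,"spin": -0.581,"grip": 100}
    - {"dx": 18.4,"dy": -23.2,"dz": 0,"spin": -0.664,"grip": 100}
    - {"dx": 20.7,"dy": -26.1,"dz": 0,"spin": -0.747,"grip": 100}
    - {"dx": 23,"dy": -29,"dz": 0,"spin": -0.83,"grip": 100}

```text
time_s: 1.78
tcp_pos: [0.4609, 0.3431, 0.227]
eef_rot: [-180.0, 0.0, -67.7]
contact_force: [0.8, 0.5, -0.6]
gripper_width: 0.0875
```

Call:
servo_tool:
  targets:
    - {"dx": 2.0,"dy": -2.6,"dz": -0.5,"spin": -0.05,"grip": 100}
    - {"dx": 4,"dy": -5.2,"dz": -1.2,"spin": -0.1,"grip": 100}
    - {"dx": 6,"dy": -7.8,"dz": -2.0,"spin": -0.15,"grip": 100}
    - {"dx": 7.5,"dy": -9.8,"dz": -3.0,"spin": -0.2,"grip": 100}
    - {"dx": 8.7,"dy": -11.4,"dz": -4,"spin": -0.23,"grip": 100}
    - {"dx": 9.4,"dy": -12.2,"dz": -5,"spin": -0.25,"grip": 100}
    - {"dx": 9.6,"dy": -12.5,"dz": -6,"spin": -0.253,"grip": 100}
    - {"dx": 9.6,"dy": -12.5,"dz": -6.5,"spin": -0.253,"grip": 100}
    - {"dx": 9.6,"dy": -12.5,"dz": -6.5,"spin": -0.253,"grip": 100}
    - {"dx": 9.6,"dy": -12.5,"dz": -6.5,"spin": -0.253,"grip": 100}

```text
time_s: 2.62
tcp_pos: [0.5557, 0.2204, 0.1615]
eef_rot: [180.0, -0.0, -81.9]
contact_force: [-1.1, 0.9, 1.1]
gripper_width: 0.0877
```

```bash
cat >> h.py <<'E'
def overlay(name,pk,ch,zp=0):
    c=r.get_calibration("wrist");im=r.capture("wrist")
    for P,p,z in((PACK,pk,zp),(CHG,ch,0)):
        if p is None: continue
        for b in P:
            q=proj("wrist",pose(p,b,z),c)
            for e in range(8):
                for k in(1,2,4):
                    if not e&k: cv2.line(im,tuple(int(v) for v in q[e]),tuple(int(v) for v in q[e|k]),(0,255,0),1)
    cv2.imwrite(name,im);return c
E
python3 - <<'E'
from h import *
s=r.get_state();print(s["time_s"],s["tcp_pos"],s["eef_rot"],s["joints"].round(1),s["contact_force"])
overlay("pics/w2.png",(.5563,.2195,.14),(.5175,-.1697,0))
E
```

```text
2.6167 [0.55565079 0.22039566 0.16152639] [ 1.79987072e+02 -1.42249269e-02 -8.18825409e+01] [ 40.4  16.2 -14.5   0.  -59.3 -32.2] [-1.08775978  0.8998207   1.06330979]
```

View pics/w2.png

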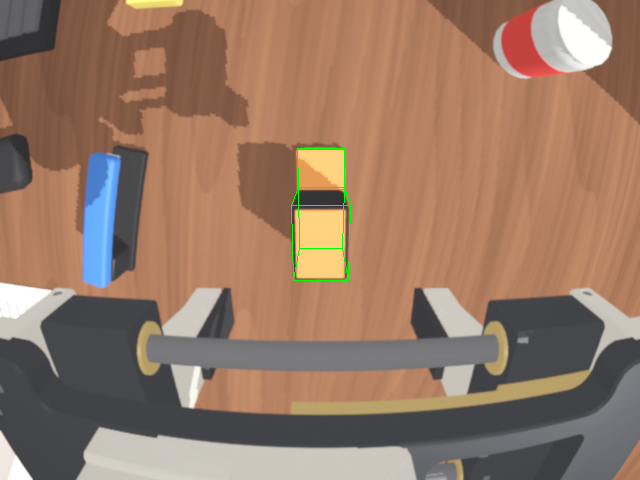

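The overlay matches: the pack lies inside its predicted outline (293–349, 148–280), centred between the fingers. I'll descend and grip.

Call:
servo_tool:
  targets:
    - {"dx": 0,"dy": 0,"dz": -2.5,"spin": 0,"grip": 100}
    - {"dx": 0,"dy": 0,"dz": -5,"spin": 0,"grip": 100}
    - {"dx": 0,"dy": 0,"dz": -7.5,"spin": 0,"grip": 100}
    - {"dx": 0,"dy": 0,"dz": -10,"spin": 0,"grip": 100}
    - {"dx": 0,"dy": 0,"dz": -12,"spin": 0,"grip": 100}
    - {"dx": 0,"dy": 0,"dz": -13.4,"spin": 0,"grip": 90}
    - {"dx": 0,"dy": 0,"dz": -14.2,"spin": 0,"grip": 80}
    - {"dx": 0,"dy": 0,"dz": -14.2,"spin": 0,"grip": 70}
    - {"dx": 0,"dy": 0,"dz": -14.2,"spin": 0,"grip": 60}
    - {"dx": 0,"dy": 0,"dz": -14.2,"spin": 0,"grip": 52}
  squeeze: 35

```text
time_s: 3.5
tcp_pos: [0.5568, 0.2205, 0.0209]
eef_rot: [-179.9, 0.1, -81.9]
contact_force: [0.4, 0.1, -0.0]
gripper_width: 0.0596
```

Call:
servo_tool:
  targets:
    - {"dx": 0,"dy": 0,"dz": 0,"spin": 0,"grip": 48}
    - {"dx": 0,"dy": 0,"dz": 0,"spin": 0,"grip": 44}
    - {"dx": 0,"dy": 0,"dz": 0,"spin": 0,"grip": 35}
    - {"dx": 0,"dy": 0,"dz": 0,"spin": 0,"grip": 20}
    - {"dx": 0,"dy": 0,"dz": 0,"spin": 0,"grip": 20}
    - {"dx": 0,"dy": 0,"dz": 0,"spin": 0,"grip": 20}
    - {"dx": 0,"dy": 0,"dz": 0,"spin": 0,"grip": 20}
    - {"dx": 0,"dy": 0,"dz": 0.5,"spin": 0,"grip": 20}
    - {"dx": 0,"dy": 0,"dz": 1.5,"spin": 0,"grip": 20}
    - {"dx": 0,"dy": 0,"dz": 2.5,"spin": 0,"grip": 20}

```text
time_s: 4.33
tcp_pos: [0.5552, 0.2189, 0.0445]
eef_rot: [179.9, -0.1, -82.0]
contact_force: [1.2, 1.2, -3.8]
gripper_width: 0.0401
```

Call:
servo_tool:
  targets:
    - {"dx": 0,"dy": -0.5,"dz": 1.5,"spin": 0,"grip": 20}
    - {"dx": 0,"dy": -2,"dz": 3.5,"spin": -0.01,"grip": 20}
    - {"dx": -0.4,"dy": -4.5,"dz": 5,"spin": -0.03,"grip": 20}
    - {"dx": -0.8,"dy": -7.5,"dz": 5.5,"spin": -0.05,"grip": 20}
    - {"dx": -1.2,"dy": -10.5,"dz": 5.5,"spin": -0.07,"grip": 20}
    - {"dx": -1.7,"dy": -13.5,"dz": 5.5,"spin": -0.09,"grip": 20}
    - {"dx": -2.2,"dy": -16.5,"dz": 5.5,"spin": -0.105,"grip": 20}
    - {"dx": -2.6,"dy": -19.5,"dz": 5.5,"spin": -0.12,"grip": 20}
    - {"dx": -3,"dy": -22.5,"dz": 5.5,"spin": -0.13,"grip": 20}
    - {"dx": -3.4,"dy": -25.5,"dz": 5.5,"spin": -0.138,"grip": 20}

```text
time_s: 5.17
tcp_pos: [0.5215, -0.0368, 0.1004]
eef_rot: [-180.0, 0.0, -89.9]
contact_force: [0.7, 0.8, -4.5]
gripper_width: 0.0396
```

Call:
servo_tool:
  targets:
    - {"dx": -0.2,"dy": -2.5,"dz": 0,"spin": 0,"grip": 20}
    - {"dx": -0.3,"dy": -4.5,"dz": 0,"spin": 0,"grip": 20}
    - {"dx": -0.4,"dy": -6.2,"dz": 0,"spin": 0,"grip": 20}
    - {"dx": -0.4,"dy": -7.4,"dz": 0,"spin": 0,"grip": 20}
    - {"dx": -0.4,"dy": -8,"dz": -0.5,"spin": 0,"grip": 20}
    - {"dx": -0.4,"dy": -8,"dz": -1,"spin": 0,"grip": 20}
    - {"dx": -0.4,"dy": -8,"dz": -1.5,"spin": 0,"grip": 20}
    - {"dx": -0.4,"dy": -8,"dz": -2,"spin": 0,"grip": 20}
    - {"dx": -0.4,"dy": -8,"dz": -2,"spin": 0,"grip": 20}
    - {"dx": -0.4,"dy": -8,"dz": -2,"spin": 0,"grip": 20}

```text
time_s: 6.0
tcp_pos: [0.5178, -0.1148, 0.079]
eef_rot: [179.9, -0.0, -89.8]
contact_force: [-0.9, -0.1, -3.7]
gripper_width: 0.0399
```

```bash
python3 - <<'E'
from h import *
s=r.get_state();p=s["tcp_pos"];print(s["time_s"],p,s["eef_rot"],s["contact_force"],s["moment"])
overlay("pics/w3.png",(p[0],p[1]-.001,np.radians(s["eef_rot"][2]+90)),(.5177,-.1697,0.002),p[2]-.02)
M={}
for c in("top","scene","wrist"):
    if c!="wrist": r.capture(c)
    o=r.cut_out("charger",c);print(c,o[0]["p"] if o else None)
    if c!="wrist":
        q=r.cut_out("pack",c)
        if q: print(c,fit(PACK,{c:q[0]["mask"].astype(np.float32)},[p[0],p[1],0],p[2]-.02))
E
```

```text
6.0 [ 0.51784896 -0.11476252  0.07900692] [ 1.79930052e+02 -9.48624236e-03 -8.98213984e+01] [-0.89210053 -0.0572955  -3.70637838] [ 0.08374378 -0.04327448  0.03291356]
top None
scene 0.59
scene (array([ 0.60550324, -0.08597673, -0.18147894]), np.float64(0.6363487839698792))
wrist 0.79
```

View pics/w3.png

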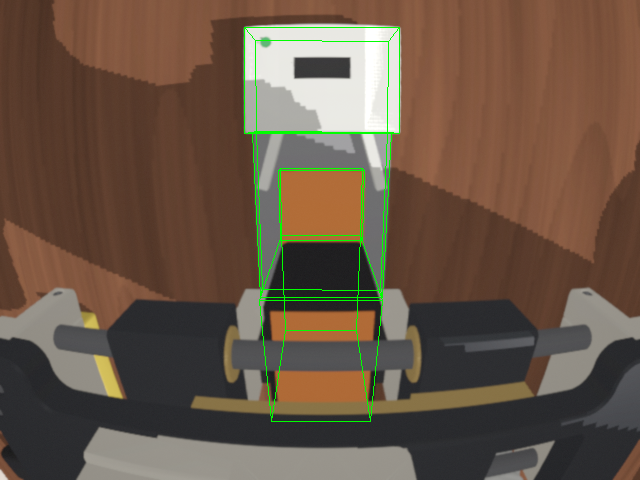

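The wrist picture agrees with the prediction. The hood edges (244–400, front edge at row 133) and the tongue (279–365, tip at row 169) sit on the overlay, centred between the rails. I'll lower it to the deck.

Call:
servo_tool:
  targets:
    - {"dx": 0,"dy": 0,"dz": -1,"spin": 0,"grip": 20}
    - {"dx": 0,"dy": 0,"dz": -2,"spin": 0,"grip": 20}
    - {"dx": 0,"dy": 0,"dz": -3,"spin": 0,"grip": 20}
    - {"dx": 0,"dy": 0,"dz": -3.7,"spin": 0,"grip": 20}
    - {"dx": 0,"dy": 0,"dz": -4.2,"spin": 0,"grip": 20}
    - {"dx": 0,"dy": 0,"dz": -4.4,"spin": 0,"grip": 20}
    - {"dx": 0,"dy": 0,"dz": -4.5,"spin": 0,"grip": 20}
    - {"dx": 0,"dy": 0,"dz": -4.6,"spin": 0,"grip": 20}
    - {"dx": 0,"dy": 0,"dz": -4.65,"spin": 0,"grip": 20}
    - {"dx": 0,"dy": 0,"dz": -4.65,"spin": 0,"grip": 20}

```text
time_s: 7.23
tcp_pos: [0.5183, -0.1154, 0.0333]
eef_rot: [-180.0, 0.0, -89.9]
contact_force: [0.1, -0.7, -4.0]
gripper_width: 0.0399
```

Call:
servo_tool:
  targets:
    - {"dx": 0,"dy": 0,"dz": -0.02,"spin": 0,"grip": 20}
    - {"dx": 0,"dy": 0,"dz": -0.04,"spin": 0,"grip": 20}
    - {"dx": 0,"dy": 0,"dz": -0.06,"spin": 0,"grip": 20}
    - {"dx": 0,"dy": 0,"dz": -0.06,"spin": 0,"grip": 20}
    - {"dx": 0,"dy": 0,"dz": -0.06,"spin": 0,"grip": 20}
    - {"dx": 0,"dy": 0,"dz": -0.06,"spin": 0,"grip": 20}
    - {"dx": 0,"dy": 0,"dz": -0.06,"spin": 0,"grip": 20}
    - {"dx": 0,"dy": 0,"dz": -0.06,"spin": 0,"grip": 20}
    - {"dx": 0,"dy": 0,"dz": -0.06,"spin": 0,"grip": 20}
    - {"dx": 0,"dy": 0,"dz": -0.06,"spin": 0,"grip": 20}

```text
time_s: 8.07
tcp_pos: [0.518, -0.1154, 0.0325]
eef_rot: [180.0, -0.0, -89.9]
contact_force: [-1.4, -0.4, -3.7]
gripper_width: 0.0399
```

Call:
servo_tool:
  targets:
    - {"dx": 0,"dy": 0,"dz": -0.02,"spin": 0,"grip": 20}
    - {"dx": 0,"dy": 0,"dz": -0.04,"spin": 0,"grip": 20}
    - {"dx": 0,"dy": 0,"dz": -0.06,"spin": 0,"grip": 20}
    - {"dx": 0,"dy": 0,"dz": -0.08,"spin": 0,"grip": 20}
    - {"dx": 0,"dy": 0,"dz": -0.1,"spin": 0,"grip": 20}
    - {"dx": 0,"dy": 0,"dz": -0.1,"spin": 0,"grip": 20}
    - {"dx": 0,"dy": 0,"dz": -0.1,"spin": 0,"grip": 20}
    - {"dx": 0,"dy": 0,"dz": -0.1,"spin": 0,"grip": 20}
    - {"dx": 0,"dy": 0,"dz": -0.1,"spin": 0,"grip": 20}
    - {"dx": 0,"dy": 0,"dz": -0.1,"spin": 0,"grip": 20}

```text
time_s: 8.9
tcp_pos: [0.5181, -0.1155, 0.0324]
eef_rot: [-180.0, -0.0, -89.9]
contact_force: [-4.6, 0.8, 10.7]
gripper_width: 0.0398
```

```bash
python3 - <<'E'
from h import *
F=[]
for i in range(6):
    r.capture("top");s=r.get_state();F.append([*s["tcp_pos"],*s["contact_force"],*s["moment"]])
print(s["time_s"],np.mean(F,0).round(4),np.std(F,0).round(4))
E
```

```text
9.2 [ 0.5181 -0.1155  0.0324 -4.2814  1.4086  9.4914  0.8384  1.7251 -0.0323] [0.     0.     0.     0.4145 0.54   0.3367 0.0193 0.0103 0.0254]
```

Call:
servo_tool:
  targets:
    - {"dx": 0,"dy": 0,"dz": 0.02,"spin": 0,"grip": 20}
    - {"dx": 0,"dy": 0,"dz": 0.04,"spin": 0,"grip": 20}
    - {"dx": 0,"dy": -0.1,"dz": 0.04,"spin": 0,"grip": 20}
    - {"dx": 0,"dy": -0.3,"dz": 0.04,"spin": 0,"grip": 20}
    - {"dx": 0,"dy": -0.5,"dz": 0.04,"spin": 0,"grip": 20}
    - {"dx": 0,"dy": -0.7,"dz": 0.04,"spin": 0,"grip": 20}
    - {"dx": 0,"dy": -0.9,"dz": 0.04,"spin": 0,"grip": 20}
    - {"dx": 0,"dy": -1.1,"dz": 0.04,"spin": 0,"grip": 20}
    - {"dx": 0,"dy": -1.2,"dz": 0.04,"spin": 0,"grip": 20}
    - {"dx": 0,"dy": -1.2,"dz": 0.04,"spin": 0,"grip": 20}

```text
time_s: 10.03
tcp_pos: [0.5194, -0.1275, 0.0325]
eef_rot: [-179.9, 0.0, -89.9]
contact_force: [0.4, 3.5, 5.1]
gripper_width: 0.0397
```

```bash
cat > m.py <<'E'
from h import *
F=[]
for i in range(4):
    r.capture("top");s=r.get_state();F.append([*(s["tcp_pos"]*1000),*s["contact_force"],*(s["moment"]*10)])
print(s["time_s"],np.mean(F,0).round(2),s["eef_rot"].round(2))
E
cat > w.py <<'E'
from h import *;import sys
s=r.get_state();p=s["tcp_pos"]
overlay(sys.argv[1],(p[0],p[1]-.001,np.radians(s["eef_rot"][2]+90)),(.5177,-.1697,0.002),p[2]-.0204)
im=cv2.imread(sys.argv[1])[100:320,220:420];cv2.imwrite(sys.argv[1],cv2.resize(im,None,fx=2.7,fy=2.7,interpolation=2))
E
python3 m.py; python3 w.py pics/w4.png
```

```text
10.2333 [ 5.1944e+02 -1.2743e+02  3.2460e+01  5.7000e-01  2.8800e+00  5.1200e+00
  1.2050e+01 -5.1000e-01 -4.1000e-01] [-179.86    0.    -89.86]
```

View pics/w4.png

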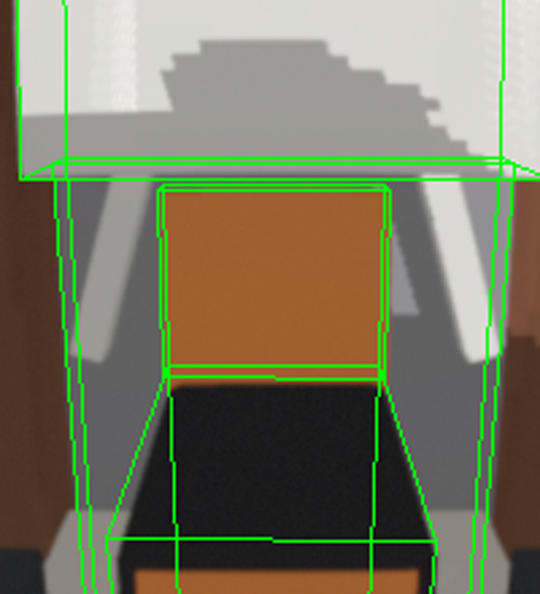

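The tip is just outside the mouth. The tongue's centre (276) is left of the rails' centre (287), about 2 mm too far in +x, which matches the TCP drift to x = 0.5194. I'll correct x and ease the downward press.

Call:
servo_tool:
  targets:
    - {"dx": -0.05,"dy": 0,"dz": 0.02,"spin": 0,"grip": 20}
    - {"dx": -0.1,"dy": 0,"dz": 0.03,"spin": 0,"grip": 20}
    - {"dx": -0.15,"dy": 0,"dz": 0.03,"spin": 0,"grip": 20}
    - {"dx": -0.15,"dy": 0,"dz": 0.03,"spin": 0,"grip": 20}
    - {"dx": -0.15,"dy": 0,"dz": 0.03,"spin": 0,"grip": 20}
    - {"dx": -0.15,"dy": 0,"dz": 0.03,"spin": 0,"grip": 20}
    - {"dx": -0.15,"dy": 0,"dz": 0.03,"spin": 0,"grip": 20}
    - {"dx": -0.15,"dy": 0,"dz": 0.03,"spin": 0,"grip": 20}
    - {"dx": -0.15,"dy": 0,"dz": 0.03,"spin": 0,"grip": 20}
    - {"dx": -0.15,"dy": 0,"dz": 0.03,"spin": 0,"grip": 20}

```text
time_s: 11.12
tcp_pos: [0.5171, -0.1275, 0.0325]
eef_rot: [-179.9, -0.0, -89.9]
contact_force: [3.8, -1.2, 4.7]
gripper_width: 0.0399
```

```bash
python3 m.py; python3 w.py pics/w5.png
```

```text
11.3167 [ 517.03 -127.52   32.43    3.91   -2.04    4.98   -5.32  -15.92   -0.55] [-1.7995e+02 -1.0000e-02 -8.9880e+01]
```

View pics/w5.png

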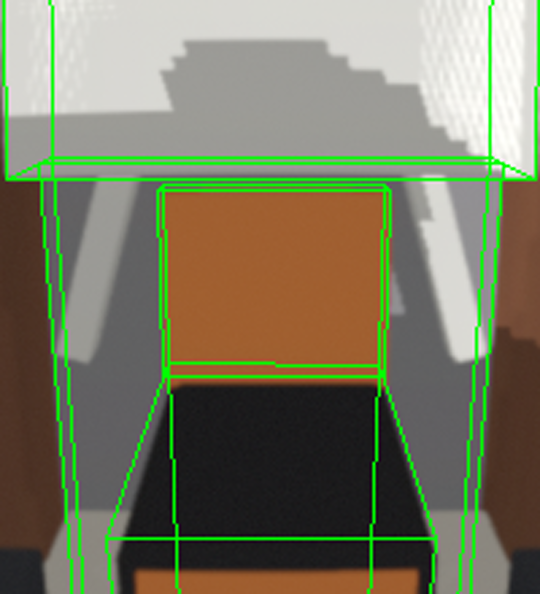

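Now the rails (137 and 410, centre 273.5) and the tongue (centre 276) agree within 0.5 mm. I'll slide in slowly, up to the clamp.

Call:
servo_tool:
  targets:
    - {"dx": 0,"dy": 0,"dz": 0.03,"spin": 0,"grip": 20}
    - {"dx": 0,"dy": -0.1,"dz": 0.03,"spin": 0,"grip": 20}
    - {"dx": 0,"dy": -0.2,"dz": 0.03,"spin": 0,"grip": 20}
    - {"dx": 0,"dy": -0.3,"dz": 0.03,"spin": 0,"grip": 20}
    - {"dx": 0,"dy": -0.4,"dz": 0.03,"spin": 0,"grip": 20}
    - {"dx": 0,"dy": -0.5,"dz": 0.03,"spin": 0,"grip": 20}
    - {"dx": 0,"dy": -0.6,"dz": 0.03,"spin": 0,"grip": 20}
    - {"dx": 0,"dy": -0.7,"dz": 0.03,"spin": 0,"grip": 20}
    - {"dx": 0,"dy": -0.8,"dz": 0.03,"spin": 0,"grip": 20}
    - {"dx": 0,"dy": -0.8,"dz": 0.03,"spin": 0,"grip": 20}

```text
time_s: 12.2
tcp_pos: [0.5159, -0.1347, 0.0324]
eef_rot: [179.9, 0.0, -89.9]
contact_force: [1.9, 4.2, 7.9]
gripper_width: 0.04
```

```bash
python3 m.py
```

```text
12.4 [ 5.1588e+02 -1.3473e+02  3.2430e+01  1.7000e-01  4.9700e+00  7.4600e+00
  1.8520e+01 -4.4000e+00  9.9000e-01] [ 1.7994e+02  4.0000e-02 -8.9880e+01]
```

Call:
servo_tool:
  targets:
    - {"dx": 0.03,"dy": 0,"dz": 0.03,"spin": 0,"grip": 20}
    - {"dx": 0.06,"dy": 0,"dz": 0.05,"spin": 0,"grip": 20}
    - {"dx": 0.08,"dy": 0,"dz": 0.05,"spin": 0,"grip": 20}
    - {"dx": 0.08,"dy": 0,"dz": 0.05,"spin": 0,"grip": 20}
    - {"dx": 0.08,"dy": 0,"dz": 0.05,"spin": 0,"grip": 20}
    - {"dx": 0.08,"dy": 0,"dz": 0.05,"spin": 0,"grip": 20}
    - {"dx": 0.08,"dy": 0,"dz": 0.05,"spin": 0,"grip": 20}
    - {"dx": 0.08,"dy": 0,"dz": 0.05,"spin": 0,"grip": 20}
    - {"dx": 0.08,"dy": 0,"dz": 0.05,"spin": 0,"grip": 20}
    - {"dx": 0.08,"dy": 0,"dz": 0.05,"spin": 0,"grip": 20}

```text
time_s: 13.23
tcp_pos: [0.5168, -0.1357, 0.0325]
eef_rot: [179.9, -0.0, -89.9]
contact_force: [-0.1, -0.7, -3.5]
gripper_width: 0.0399
```

```bash
python3 m.py
```

```text
13.4333 [ 5.1713e+02 -1.3559e+02  3.2550e+01  3.3000e-01  1.6000e-01 -4.3800e+00
  9.0000e-01 -6.6000e-01  7.0000e-02] [179.98  -0.   -89.9 ]
```

Call:
servo_tool:
  targets:
    - {"dx": 0,"dy": -0.06,"dz": -0.01,"spin": 0,"grip": 20}
    - {"dx": 0,"dy": -0.12,"dz": -0.02,"spin": 0,"grip": 20}
    - {"dx": 0,"dy": -0.18,"dz": -0.02,"spin": 0,"grip": 20}
    - {"dx": 0,"dy": -0.24,"dz": -0.02,"spin": 0,"grip": 20}
    - {"dx": 0,"dy": -0.3,"dz": -0.02,"spin": 0,"grip": 20}
    - {"dx": 0,"dy": -0.36,"dz": -0.02,"spin": 0,"grip": 20}
    - {"dx": 0,"dy": -0.42,"dz": -0.02,"spin": 0,"grip": 20}
    - {"dx": 0,"dy": -0.48,"dz": -0.02,"spin": 0,"grip": 20}
    - {"dx": 0,"dy": -0.54,"dz": -0.02,"spin": 0,"grip": 20}
    - {"dx": 0,"dy": -0.6,"dz": -0.02,"spin": 0,"grip": 20}

```text
time_s: 14.27
tcp_pos: [0.5174, -0.1407, 0.0326]
eef_rot: [-180.0, 0.1, -89.9]
contact_force: [-0.3, 6.9, -6.0]
gripper_width: 0.0398
```

```bash
python3 m.py
```

```text
14.4667 [ 5.1734e+02 -1.4083e+02  3.2560e+01  3.4000e-01  5.1000e+00 -5.9500e+00
  2.3430e+01 -5.9000e-01  2.2000e-01] [ 1.80e+02  4.00e-02 -8.99e+01]
```

Call:
servo_tool:
  targets:
    - {"dx": 0,"dy": -0.04,"dz": 0,"spin": 0,"grip": 20}
    - {"dx": 0,"dy": -0.08,"dz": 0,"spin": 0,"grip": 20}
    - {"dx": 0,"dy": -0.12,"dz": 0,"spin": 0,"grip": 20}
    - {"dx": 0,"dy": -0.16,"dz": 0,"spin": 0,"grip": 20}
    - {"dx": 0,"dy": -0.2,"dz": 0,"spin": 0,"grip": 20}
    - {"dx": 0,"dy": -0.24,"dz": 0,"spin": 0,"grip": 20}
    - {"dx": 0,"dy": -0.28,"dz": 0,"spin": 0,"grip": 20}
    - {"dx": 0,"dy": -0.32,"dz": 0,"spin": 0,"grip": 20}
    - {"dx": 0,"dy": -0.36,"dz": 0,"spin": 0,"grip": 20}
    - {"dx": 0,"dy": -0.4,"dz": 0,"spin": 0,"grip": 20}

```text
time_s: 15.3
tcp_pos: [0.5173, -0.1448, 0.0325]
eef_rot: [180.0, 0.0, -89.9]
contact_force: [-0.6, 5.4, -5.4]
gripper_width: 0.0401
```

```bash
python3 m.py
```

```text
15.5 [ 5.1729e+02 -1.4499e+02  3.2540e+01  2.3000e-01  4.4500e+00 -7.3600e+00
  2.0370e+01 -1.8700e+00 -3.0000e-02] [ 1.7999e+02  2.0000e-02 -8.9890e+01]
```

Call:
servo_tool:
  targets:
    - {"dx": 0,"dy": -0.02,"dz": 0,"spin": 0,"grip": 20}
    - {"dx": 0,"dy": -0.04,"dz": 0,"spin": 0,"grip": 20}
    - {"dx": 0,"dy": -0.06,"dz": 0,"spin": 0,"grip": 20}
    - {"dx": 0,"dy": -0.08,"dz": 0,"spin": 0,"grip": 20}
    - {"dx": 0,"dy": -0.1,"dz": 0,"spin": 0,"grip": 20}
    - {"dx": 0,"dy": -0.12,"dz": 0,"spin": 0,"grip": 20}
    - {"dx": 0,"dy": -0.14,"dz": 0,"spin": 0,"grip": 20}
    - {"dx": 0,"dy": -0.16,"dz": 0,"spin": 0,"grip": 20}
    - {"dx": 0,"dy": -0.18,"dz": 0,"spin": 0,"grip": 20}
    - {"dx": 0,"dy": -0.2,"dz": 0,"spin": 0,"grip": 20}

```text
time_s: 16.33
tcp_pos: [0.5171, -0.1475, 0.0327]
eef_rot: [180.0, 0.0, -89.9]
contact_force: [0.6, 2.6, -10.9]
gripper_width: 0.0404
```

```bash
python3 m.py
```

```text
16.5333 [ 5.1709e+02 -1.4750e+02  3.2660e+01 -3.6000e-01  2.9700e+00 -1.0420e+01
  1.5590e+01  4.8000e-01  6.0000e-02] [179.97  -0.   -89.89]
```

Call:
servo_tool:
  targets:
    - {"dx": 0,"dy": -0.02,"dz": -0.01,"spin": 0,"grip": 20}
    - {"dx": 0,"dy": -0.04,"dz": -0.02,"spin": 0,"grip": 20}
    - {"dx": 0,"dy": -0.06,"dz": -0.02,"spin": 0,"grip": 20}
    - {"dx": 0,"dy": -0.08,"dz": -0.02,"spin": 0,"grip": 20}
    - {"dx": 0,"dy": -0.1,"dz": -0.02,"spin": 0,"grip": 20}
    - {"dx": 0,"dy": -0.12,"dz": -0.02,"spin": 0,"grip": 20}
    - {"dx": 0,"dy": -0.14,"dz": -0.02,"spin": 0,"grip": 20}
    - {"dx": 0,"dy": -0.16,"dz": -0.02,"spin": 0,"grip": 20}
    - {"dx": 0,"dy": -0.18,"dz": -0.02,"spin": 0,"grip": 20}
    - {"dx": 0,"dy": -0.2,"dz": -0.02,"spin": 0,"grip": 20}

```text
time_s: 17.37
tcp_pos: [0.5174, -0.1495, 0.0325]
eef_rot: [180.0, -0.0, -89.9]
contact_force: [-0.4, 2.8, -9.5]
gripper_width: 0.0398
```

```bash
python3 m.py
```

```text
17.5667 [ 5.1737e+02 -1.4950e+02  3.2540e+01 -9.2000e-01  2.5600e+00 -1.0340e+01
  1.4560e+01  1.8900e+00 -2.1000e-01] [179.99  -0.   -89.88]
```

Call:
servo_tool:
  targets:
    - {"dx": 0,"dy": -0.02,"dz": 0,"spin": 0,"grip": 20}
    - {"dx": 0,"dy": -0.04,"dz": 0,"spin": 0,"grip": 20}
    - {"dx": 0,"dy": -0.06,"dz": 0,"spin": 0,"grip": 20}
    - {"dx": 0,"dy": -0.08,"dz": 0,"spin": 0,"grip": 20}
    - {"dx": 0,"dy": -0.1,"dz": 0,"spin": 0,"grip": 20}
    - {"dx": 0,"dy": -0.12,"dz": 0,"spin": 0,"grip": 20}
    - {"dx": 0,"dy": -0.14,"dz": 0,"spin": 0,"grip": 20}
    - {"dx": 0,"dy": -0.16,"dz": 0,"spin": 0,"grip": 20}
    - {"dx": 0,"dy": -0.18,"dz": 0,"spin": 0,"grip": 20}
    - {"dx": 0,"dy": -0.2,"dz": 0,"spin": 0,"grip": 20}

```text
time_s: 18.4
tcp_pos: [0.5175, -0.1515, 0.0326]
eef_rot: [-180.0, -0.0, -89.9]
contact_force: [-0.0, 2.9, -9.9]
gripper_width: 0.0396
```

```bash
python3 m.py
```

```text
18.6 [ 5.1747e+02 -1.5148e+02  3.2600e+01  2.0000e-02  2.6300e+00 -1.0490e+01
  1.5020e+01 -7.6000e-01 -6.0000e-02] [-179.99   -0.    -89.88]
```

Tip is about 19–20 mm inside, with a steady drag of about 2.6 N and no contact yet.

Call:
servo_tool:
  targets:
    - {"dx": 0,"dy": -0.02,"dz": 0,"spin": 0,"grip": 20}
    - {"dx": 0,"dy": -0.04,"dz": 0,"spin": 0,"grip": 20}
    - {"dx": 0,"dy": -0.06,"dz": 0,"spin": 0,"grip": 20}
    - {"dx": 0,"dy": -0.08,"dz": 0,"spin": 0,"grip": 20}
    - {"dx": 0,"dy": -0.1,"dz": 0,"spin": 0,"grip": 20}
    - {"dx": 0,"dy": -0.12,"dz": 0,"spin": 0,"grip": 20}
    - {"dx": 0,"dy": -0.14,"dz": 0,"spin": 0,"grip": 20}
    - {"dx": 0,"dy": -0.16,"dz": 0,"spin": 0,"grip": 20}
    - {"dx": 0,"dy": -0.18,"dz": 0,"spin": 0,"grip": 20}
    - {"dx": 0,"dy": -0.2,"dz": 0,"spin": 0,"grip": 20}

```text
time_s: 19.43
tcp_pos: [0.5174, -0.1535, 0.0326]
eef_rot: [-180.0, -0.0, -89.9]
contact_force: [0.1, 2.9, -10.4]
gripper_width: 0.0399
```

```bash
python3 m.py
```

```text
19.6333 [ 5.1738e+02 -1.5350e+02  3.2570e+01 -1.9000e-01  3.0100e+00 -1.0390e+01
  1.5250e+01 -1.8400e+00  2.2000e-01] [-180.     -0.    -89.88]
```

Call:
servo_tool:
  targets:
    - {"dx": 0,"dy": -0.02,"dz": 0,"spin": 0,"grip": 20}
    - {"dx": 0,"dy": -0.04,"dz": 0,"spin": 0,"grip": 20}
    - {"dx": 0,"dy": -0.06,"dz": 0,"spin": 0,"grip": 20}
    - {"dx": 0,"dy": -0.08,"dz": 0,"spin": 0,"grip": 20}
    - {"dx": 0,"dy": -0.1,"dz": 0,"spin": 0,"grip": 20}
    - {"dx": 0,"dy": -0.12,"dz": 0,"spin": 0,"grip": 20}
    - {"dx": 0,"dy": -0.14,"dz": 0,"spin": 0,"grip": 20}
    - {"dx": 0,"dy": -0.16,"dz": 0,"spin": 0,"grip": 20}
    - {"dx": 0,"dy": -0.18,"dz": 0,"spin": 0,"grip": 20}
    - {"dx": 0,"dy": -0.2,"dz": 0,"spin": 0,"grip": 20}

```text
time_s: 20.47
tcp_pos: [0.5173, -0.1555, 0.0325]
eef_rot: [180.0, -0.0, -89.9]
contact_force: [-0.1, 2.3, -10.8]
gripper_width: 0.0398
```

```bash
python3 m.py
```

```text
20.6667 [ 5.1732e+02 -1.5549e+02  3.2550e+01 -3.0000e-02  2.7100e+00 -1.0190e+01
  1.4870e+01 -5.4000e-01  1.2000e-01] [179.99  -0.   -89.89]
```

Call:
servo_tool:
  targets:
    - {"dx": 0,"dy": -0.02,"dz": 0,"spin": 0,"grip": 20}
    - {"dx": 0,"dy": -0.04,"dz": 0,"spin": 0,"grip": 20}
    - {"dx": 0,"dy": -0.06,"dz": 0,"spin": 0,"grip": 20}
    - {"dx": 0,"dy": -0.08,"dz": 0,"spin": 0,"grip": 20}
    - {"dx": 0,"dy": -0.1,"dz": 0,"spin": 0,"grip": 20}
    - {"dx": 0,"dy": -0.12,"dz": 0,"spin": 0,"grip": 20}
    - {"dx": 0,"dy": -0.14,"dz": 0,"spin": 0,"grip": 20}
    - {"dx": 0,"dy": -0.16,"dz": 0,"spin": 0,"grip": 20}
    - {"dx": 0,"dy": -0.18,"dz": 0,"spin": 0,"grip": 20}
    - {"dx": 0,"dy": -0.2,"dz": 0,"spin": 0,"grip": 20}

```text
time_s: 21.5
tcp_pos: [0.5174, -0.1575, 0.0326]
eef_rot: [-180.0, -0.0, -89.9]
contact_force: [0.2, 3.3, -9.2]
gripper_width: 0.0398
```

```bash
python3 m.py; python3 w.py pics/w6.png
```

```text
21.7 [ 5.1737e+02 -1.5748e+02  3.2560e+01 -3.9000e-01  2.7700e+00 -1.0580e+01
  1.4360e+01 -1.7000e-01  1.0000e-01] [-180.     -0.    -89.89]
```

View pics/w6.png

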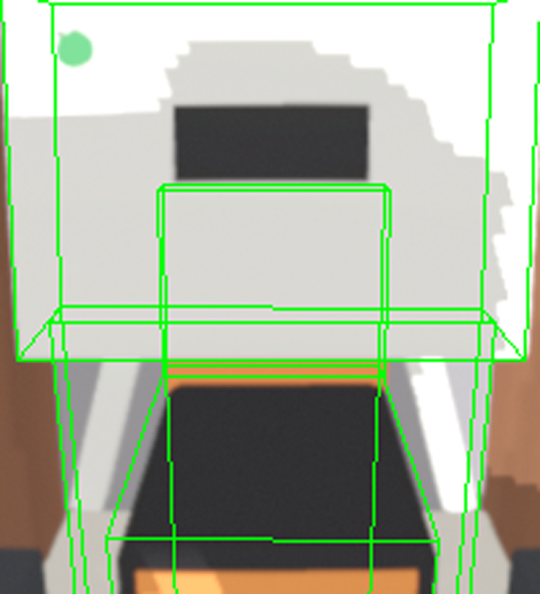

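No contact yet. The hood front edge is at row 360. The pack's real tongue/body edge (385) is some 2 mm behind the overlay (375), so the tip is about 24 mm deep. I'll carry on.

Call:
servo_tool:
  targets:
    - {"dx": 0,"dy": -0.02,"dz": 0,"spin": 0,"grip": 20}
    - {"dx": 0,"dy": -0.04,"dz": 0,"spin": 0,"grip": 20}
    - {"dx": 0,"dy": -0.06,"dz": 0,"spin": 0,"grip": 20}
    - {"dx": 0,"dy": -0.08,"dz": 0,"spin": 0,"grip": 20}
    - {"dx": 0,"dy": -0.1,"dz": 0,"spin": 0,"grip": 20}
    - {"dx": 0,"dy": -0.12,"dz": 0,"spin": 0,"grip": 20}
    - {"dx": 0,"dy": -0.14,"dz": 0,"spin": 0,"grip": 20}
    - {"dx": 0,"dy": -0.16,"dz": 0,"spin": 0,"grip": 20}
    - {"dx": 0,"dy": -0.18,"dz": 0,"spin": 0,"grip": 20}
    - {"dx": 0,"dy": -0.2,"dz": 0,"spin": 0,"grip": 20}

```text
time_s: 22.58
tcp_pos: [0.5174, -0.159, 0.0326]
eef_rot: [-180.0, 0.0, -89.9]
contact_force: [-0.5, 8.3, -7.8]
gripper_width: 0.0394
```

```bash
python3 m.py
```

```text
22.7833 [ 517.37 -159.03   32.58   -1.06    6.72   -9.05   29.88    1.91   -0.52] [-1.800e+02  3.000e-02 -8.989e+01]
```

Contact found: Fy rose from 2.8 to about 8 N over the last 1.5 mm. I'll push a little further.

Call:
servo_tool:
  targets:
    - {"dx": 0,"dy": -0.01,"dz": 0,"spin": 0,"grip": 20}
    - {"dx": 0,"dy": -0.02,"dz": 0,"spin": 0,"grip": 20}
    - {"dx": 0,"dy": -0.03,"dz": 0,"spin": 0,"grip": 20}
    - {"dx": 0,"dy": -0.04,"dz": 0,"spin": 0,"grip": 20}
    - {"dx": 0,"dy": -0.05,"dz": 0,"spin": 0,"grip": 20}
    - {"dx": 0,"dy": -0.06,"dz": 0,"spin": 0,"grip": 20}
    - {"dx": 0,"dy": -0.06,"dz": 0,"spin": 0,"grip": 20}
    - {"dx": 0,"dy": -0.06,"dz": 0,"spin": 0,"grip": 20}
    - {"dx": 0,"dy": -0.06,"dz": 0,"spin": 0,"grip": 20}
    - {"dx": 0,"dy": -0.06,"dz": 0,"spin": 0,"grip": 20}

```text
time_s: 23.62
tcp_pos: [0.5174, -0.1594, 0.0326]
eef_rot: [-180.0, 0.0, -89.9]
contact_force: [-0.5, 9.2, -8.3]
gripper_width: 0.0399
```

```bash
python3 m.py
```

```text
23.8167 [ 517.38 -159.4    32.6    -0.83    8.92   -8.28   36.25    3.04   -0.62] [-1.7999e+02  4.0000e-02 -8.9890e+01]
```

Call:
servo_tool:
  targets:
    - {"dx": 0,"dy": 0,"dz": -0.01,"spin": 0,"grip": 20}
    - {"dx": 0,"dy": 0,"dz": -0.02,"spin": 0,"grip": 20}
    - {"dx": 0,"dy": 0,"dz": -0.03,"spin": 0,"grip": 20}
    - {"dx": 0,"dy": 0,"dz": -0.03,"spin": 0,"grip": 20}
    - {"dx": 0,"dy": 0,"dz": -0.03,"spin": 0,"grip": 20}
    - {"dx": 0,"dy": 0,"dz": -0.03,"spin": 0,"grip": 20}
    - {"dx": 0,"dy": 0,"dz": -0.03,"spin": 0,"grip": 20}
    - {"dx": 0,"dy": 0,"dz": -0.03,"spin": 0,"grip": 20}
    - {"dx": 0,"dy": 0,"dz": -0.03,"spin": 0,"grip": 20}
    - {"dx": 0,"dy": 0,"dz": -0.03,"spin": 0,"grip": 20}

```text
time_s: 24.65
tcp_pos: [0.5174, -0.1594, 0.0326]
eef_rot: [-180.0, 0.0, -89.9]
contact_force: [-1.5, 9.6, -4.7]
gripper_width: 0.0396
```

```bash
python3 m.py
```

```text
24.85 [ 517.41 -159.37   32.57   -1.86    9.29   -5.13   37.48    6.86   -1.33] [-1.7998e+02  4.0000e-02 -8.9880e+01]
```

Call:
servo_tool:
  targets:
    - {"dx": 0,"dy": 0,"dz": 0,"spin": 0,"grip": 45}
    - {"dx": 0,"dy": 0,"dz": 0,"spin": 0,"grip": 47}
    - {"dx": 0,"dy": 0,"dz": 0,"spin": 0,"grip": 50}
    - {"dx": 0,"dy": 0,"dz": 0,"spin": 0,"grip": 54}
    - {"dx": 0,"dy": 0,"dz": 0,"spin": 0,"grip": 58}
    - {"dx": 0,"dy": 0,"dz": 0,"spin": 0,"grip": 62}
    - {"dx": 0,"dy": 0,"dz": 0,"spin": 0,"grip": 66}
    - {"dx": 0,"dy": 0,"dz": 0,"spin": 0,"grip": 70}
    - {"dx": 0,"dy": 0,"dz": 0,"spin": 0,"grip": 70}
    - {"dx": 0,"dy": 0,"dz": 0,"spin": 0,"grip": 70}

```text
time_s: 25.68
tcp_pos: [0.5174, -0.1601, 0.0323]
eef_rot: [180.0, -0.0, -89.9]
contact_force: [-0.4, -0.0, 0.2]
gripper_width: 0.0609
```

```bash
python3 m.py; python3 w.py pics/w7.png
```

```text
25.8833 [ 5.1738e+02 -1.6005e+02  3.2240e+01 -4.0000e-02 -1.2000e-01  1.4000e-01
  7.7000e-01 -3.7000e-01 -8.0000e-02] [180.    -0.   -89.88]
```

View pics/w7.png

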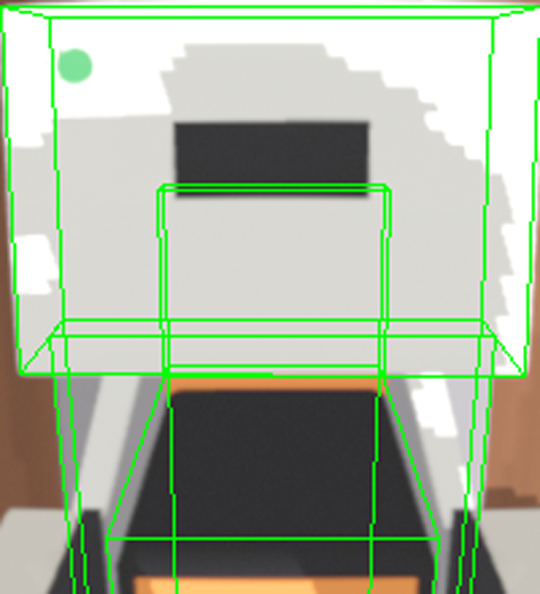

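Released. The tongue/body edge is at row 391, where about 389 was expected from the 0.65 mm TCP shift, so the pack slid back at most about 0.3 mm and its edges stay parallel. I'll retreat upward.

Call:
servo_tool:
  targets:
    - {"dx": 0,"dy": 0,"dz": 0.3,"spin": 0,"grip": 80}
    - {"dx": 0,"dy": 0,"dz": 1,"spin": 0,"grip": 90}
    - {"dx": 0,"dy": 0,"dz": 2.5,"spin": 0,"grip": 90}
    - {"dx": 0,"dy": 0,"dz": 4.5,"spin": 0,"grip": 90}
    - {"dx": 0,"dy": 0,"dz": 6.5,"spin": 0,"grip": 90}
    - {"dx": 0,"dy": 0,"dz": 8.5,"spin": 0,"grip": 90}
    - {"dx": 0,"dy": 0,"dz": 10.5,"spin": 0,"grip": 90}
    - {"dx": 0,"dy": 0,"dz": 12.5,"spin": 0,"grip": 90}
    - {"dx": 0,"dy": 0.5,"dz": 14,"spin": 0,"grip": 90}
    - {"dx": 0,"dy": 1,"dz": 14.5,"spin": 0,"grip": 90}

```text
time_s: 26.77
tcp_pos: [0.5186, -0.1502, 0.1806]
eef_rot: [-179.7, -0.0, -89.9]
contact_force: [0.9, 0.3, -0.5]
gripper_width: 0.079
```

Call:
servo_tool:
  targets:
    - {"dx": 0,"dy": 2,"dz": 0,"spin": 0,"grip": 90}
    - {"dx": 0,"dy": 4,"dz": 0,"spin": 0,"grip": 90}
    - {"dx": 0,"dy": 7,"dz": 0,"spin": 0,"grip": 90}
    - {"dx": 0,"dy": 10,"dz": 0,"spin": 0,"grip": 90}
    - {"dx": 0,"dy": 13,"dz": 0,"spin": 0,"grip": 90}
    - {"dx": 0,"dy": 15,"dz": 0,"spin": 0,"grip": 90}
    - {"dx": 0,"dy": 16,"dz": 0,"spin": 0,"grip": 90}
    - {"dx": 0,"dy": 16,"dz": 0,"spin": 0,"grip": 90}
    - {"dx": 0,"dy": 16,"dz": 0,"spin": 0,"grip": 90}
    - {"dx": 0,"dy": 16,"dz": 0,"spin": 0,"grip": 90}

```text
time_s: 27.6
tcp_pos: [0.5171, 0.0094, 0.1771]
eef_rot: [180.0, -0.0, -89.9]
contact_force: [0.1, 0.1, 0.4]
gripper_width: 0.0788
```

```bash
python3 - <<'E'
from h import *
print(r.get_state()["time_s"],r.get_state()["tcp_pos"])
ch=(.5174,-.1697,.002); pk=(.5174,-.159,.002)
overlay("pics/w8.png",pk,ch,.012)
for c in("wrist","scene"):
    if c=="scene": r.capture(c)
    for n,P,p,z in(("pack",PACK,pk,.012),("charger",CHG,ch,0)):
        o=r.cut_out(n,c)
        if o: print(c,n,round(o[0]["p"],2),np.round(o[0]["extent"]))
E
```

```text
27.6 [0.51713625 0.00940075 0.17710788]
wrist pack 0.77 [292.   0. 354.  59.]
wrist charger 0.82 [272.   0. 367. 116.]
scene pack 0.75 [244. 171. 275. 212.]
scene charger 0.73 [219. 176. 298. 230.]
```

View pics/w8.png

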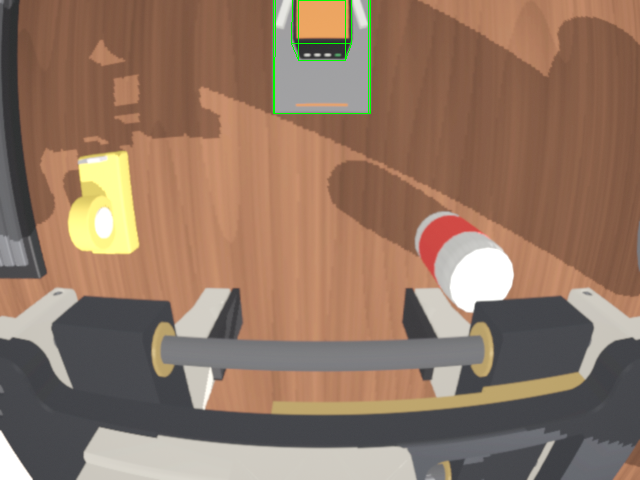

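The pack stands upright and square on the deck at (292–354, 0–59) and matches its overlay. The can and tape dispenser are undisturbed and the robot is clear of everything.

```bash
python3 -c "
from plant import r
print(r.close_job(), r.get_state()['time_s'])"
```

```text
the job is handed in; nothing more can be done
the job is handed in; nothing more can be done
```

The battery pack is standing on the charger deck with its tongue under the hood, released and still bearing on the contact. I handed the job in at about 28 s of the 64 s allowed.

- **Finding the contact:** I slid the tongue through the clamp in slow steps with a steady drag of about 2.8 N. The contact showed about 25 mm behind the mouth, when the push began to climb. I stopped at about 9 N of total push, so the bearing was roughly 5.5–6 N.
- **After letting go:** The wrist picture shows the pack moved back by no more than about 0.3 mm, so I expect about 5 N still on the contact. That figure is an estimate from the forces and the picture, not a direct reading.
- **Last checks:** The final picture shows the pack upright and square to the charger, matching its predicted outline. The can and tape dispenser look undisturbed. The stapler was out of that picture, and the arm went nowhere near it after the pack was picked up.
- **What disagreed or went wrong:**
  - The first two move calls were refused because rows lacked some keys; the arm did not move.
  - Setting the pack down briefly pressed the deck with about 13 N.
  - The tongue drifted about 2 mm sideways before the mouth. I corrected that from the wrist picture before it went in.

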